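# Load a culture flask under the lamp of a cell imager

## Task

Load the culture flask with the pink medium into the cell imager: slide it flat end first under the lamp head, between the fixed rail and the spring jaw, fully home against the back stop so that it lies flat on the stage and flush along the rail, and let go of it there with its cap pointing out at the front. Keep the flask about level all the way, do not bump the lamp head, and leave the clear flask and the other things where they are.

Things in the scene. Friction and masses are not known exactly. Their poses are not given: they have to be found in the camera images.
- pink_flask_mid (a point): Centre of the loose flask with pink medium and blue cap, 0.08-0.15 kg, lying flat: point on its long middle line, 16 mm above its underside. y axis: from cap to flat end; z up. Solid body 48 mm wide (x), from y = -20 to +42 mm, 27 mm high; neck and cap 30 mm wide and high, from y = -50 to -20 mm, can be pinched from the sides
- clear_flask_mid (a point): Centre of the other culture flask, same size and shape, clear and empty, also with a blue cap; not to be moved. Same axes as the pink one
- imager: White C-shaped cell imager, fixed, 150 deep x 132 wide x 157 mm. Origin on the bench under its middle; x from open front to column, y left of that, z up. Level dark stage 62 mm up, front edge x = -70. On it a fixed rail, inner face y = +24, 14 high, x -46 to +2; facing it a spring jaw; back stop, face x = -2, 16 high. Rail and jaw have flared mouths from x = -64, there about 60 mm apart
- holder_home (a point): Where the pink flask's centre point is when it is fully home: 44 mm in front of the imager's origin, half-way across, 78 mm above the bench (16 mm above the stage). Axes as the imager's; a flask that is home has its y axis (cap to flat end) along this x axis, and its cap stands out in front of the stage edge
- spring_jaw (a joint): Blue spring jaw on the stage, right of the rail. 0 at rest, when its face is 45.5 mm from the fixed rail; grows as it is pushed away from the rail, to 0.008 m. A light spring (2 N at rest, 3.3 N with the flask in place) pushes it and the flask toward the rail. The flask itself pushes the jaw aside as it slides in
- lamp_head: White lamp head above the stage, fixed: 152 mm deep, 82 wide, 40 high. Origin at the middle of its underside, 55 mm above the stage, axes as the imager's; its front end is at x = -75 mm, over the stage's front edge; a lens ring 48 mm across hangs 4 mm lower around x = -36 mm
- plate: Six-well plate with lid, 85 x 127 x 20 mm, loose on the bench; bystander. Origin at the centre of its underside
- beaker: Clear plastic beaker with used tips, 72 mm across, 88 mm high, loose on the bench behind; bystander. Origin at the centre of its underside
Not all that is in view belongs to the job. There is more than one size of the part that bears pink_flask_mid; the job needs the smaller.

How it is judged:
By the outcome, as a careful person would: the job done as asked, in the order asked, and still so for the second after the job is handed in, with the robot touching nothing.
It also fails if it takes over 43 s, if anything falls off the work surface, if the arm or the gripper's body presses on something with over 40 N, if the wrist force passes 120 N, or if a joint passes its speed limit or range.

## Robot

A 6-joint arm with a two-finger parallel gripper is mounted at the origin on a cart in front of the work surface, level with it; the furniture and walls round the work are solid. World frame = base frame: x ahead of the robot, y to its left, z up, the work surface at z = 0. Lengths are in mm, angles in degrees, forces in N, time in s.
With the tool pointing down it reaches from about 425 to 950 mm from the base axis. Payload 3.5 kg.
Tool frame: the origin (TCP) lies midway between the tips of the shut fingers; the grasp point (between the pads) lies 19 mm behind it; z points along the fingers, y is the direction in which the jaws open and shut (so a half turn about z gives the same grasp; the last joint's range is limited). The gripper opens to 85 mm and grips with 20 to 120 N. Pads are 22 mm wide; open, the fingers measure 114 mm over their backs; the gripper's body (76 mm by 85 mm) begins 54 mm behind the grasp point. The pads swing forward as they close: fully open they stand 13 mm farther back than shut.
Start: joints at [64.4, 16.404, 90.338, -0, 73.258, -8.594], TCP at [197.375, 645.484, 231.325] pointing down, gripper open.
Joint ranges: [-158.93, 158.93], [-51.34, 127.21], [12.03, 142.37], [-87.48, 267.48], [13.55, 161.25], [-162.69, 162.69]. Speed limits (degrees/s): [159.86, 159.86, 180, 180, 180, 180].

## Interface

Orientations are given as [roll, pitch, yaw] about the fixed x, y, z axes, in that order (R = Rz(yaw) Ry(pitch) Rx(roll)).
In Python, from plant import ctrl gives the robot as it stands.
- The arm moves only by the tool carry_out, never from a script. Its argument "increments" is a list of rows, each a list of 5 numbers: the opening, from 0 (shut) to 1 (fully open), then the shift along the tool's x, y, z in m, then the turn about the tool's z in degrees. In form: [[claw, x, y, z, roll], ...]. A call has 1 to 10 rows; each row shifts and turns the commanded pose from where the row before left it, along the tool's axes as they then stand; what a row does not reach is not made up. A row lasts 1/8 s, in which the tool goes at most 62.5 mm and 10.7 degrees, less where a joint would pass 70% of its speed; a pose out of reach is approached as far as the arm can. A call is refused whole if a number of a shift passes 0.0625 or a number of a turn 10.7, either way. A call with a gripper value outside its range is refused whole. The fingers move at their own pace and stop on an object; the grip force is fixed at half the most. Time passes only in rows, so rows that do not move let the fingers close. It gives the time, the measured TCP pose, the force and the opening at its end, in the units of the state.
- ctrl.get_state(): the state, without advancing time (a new reading comes with each control period).
- ctrl.get_image(name): name is "side" or "top"; returns a dict with "image" (400x640x3 uint8, red, green, blue), "range_z" (400x640 float32, mm along the optical axis (not along the pixel's ray), 0 where there is no reading), "fx", "fy", "cx", "cy" (pixels), "cam_to_world" (4x4, takes a point from camera to world coordinates). Camera axes: x right, y up, looking along -z (the intrinsics and any distortion apply to the point x, -y, -z); pixel columns grow to the right and rows downward; lengths in mm; the calibration is good to about 2 mm. A picture is of the moment at which its call begins.
- ctrl.close_job(): hands the job in, once; it reports no verdict.
The state is a dict: "time_s": time; "joint_pos": joint angles; "joint_velocities": joint speeds; "tau": joint torques, N m; "tool_pos": TCP position; "ee_rot": TCP orientation; "wrist_force": force on the tool from outside, world axes, zero at the start; "wrist_torque": the same for the moment, N m; "width": opening from 0.0 (shut) to 1.0 (fully open).
Only numpy, scipy, OpenCV 4.12 (cv2) and the standard library are available. Lean on these libraries where they do the work, as an engineer would, in place of code of your own. Each camera call takes 0.05 s, during which the arm holds its last target. There are 200 camera calls.

## Working session

There is one attempt and no reset: what is moved stays moved. The work goes in short steps, Python scripts to look and compute and a tool call to move; the robot and the scene stay as the last step left them, time stands still between calls to the robot, and variables do not carry over. Pictures are saved under pics/ and viewed, about 8 in all and at most 12, crops included, and the job is handed in when it is done.

Besides the shell and the picture viewer there is one more tool, called after "Request:" as name(argument=value, ...), one argument or row to a line, values as JSON. carry_out: Moves the arm, as the interface text tells. Its arguments: {"type":"object","properties":{"increments":{"type":"array"}},"required":["increments"]}

```bash
mkdir -p pics; ls
cat > h.py <<'E'
import numpy as np, cv2
from plant import ctrl
def grab(n):
    d=ctrl.get_image(n); np.savez(f'pics/{n}.npz',**{k:np.asarray(v) for k,v in d.items()}); return d
def load(n): return dict(np.load(f'pics/{n}.npz'))
def save(d,name,crop=None,s=1):
    im=d['image'][:,:,::-1]
    if crop: a,b,c,e=crop; im=im[b:e,a:c]
    cv2.imwrite('pics/'+name,cv2.resize(im,None,fx=s,fy=s,interpolation=cv2.INTER_CUBIC))
def pts(d,u,v):
    z=d['range_z'][v,u]; T=d['cam_to_world']
    c=np.stack([(u-d['cx'])/d['fx']*z,-(v-d['cy'])/d['fy']*z,-z,np.ones_like(z)],-1)
    return (c@T.T)[...,:3]
def cloud(d):
    v,u=np.mgrid[0:400,0:640]; return pts(d,u,v)
def plane(d,u,v,h):
    T=d['cam_to_world']; r=T[:3,:3]@np.array([(u-d['cx'])/d['fx'],-(v-d['cy'])/d['fy'],-1]); o=T[:3,3]
    return o+r*(h-o[2])/r[2]
E
python3 - <<'E'
from h import *
for n in('side','top'):
    d=grab(n); save(d,n+'0.png'); print(n,d.keys(),d['fx'],d['fy'],d['cx'],d['cy'],np.round(d['cam_to_world'],3))
print(ctrl.get_state())
E
```

```text
pics
side dict_keys(['image', 'range_z', 'fx', 'fy', 'cx', 'cy', 'cam_to_world']) 411.1410014382085 411.1410014382085 328.44758807259706 199.47281453261417 [[ 8.70000e-01  3.34000e-01 -3.64000e-01  1.61652e+02]
 [-4.94000e-01  5.73000e-01 -6.54000e-01 -3.75997e+02]
 [-1.10000e-02  7.49000e-01  6.63000e-01  8.09615e+02]
 [ 0.00000e+00  0.00000e+00  0.00000e+00  1.00000e+00]]
top dict_keys(['image', 'range_z', 'fx', 'fy', 'cx', 'cy', 'cam_to_world']) 396.62346494883167 396.62346494883167 323.4263489084818 193.45514415568377 [[ 8.600000e-02  9.750000e-01 -2.060000e-01  2.848410e+02]
 [-9.960000e-01  8.300000e-02 -2.000000e-02  3.287840e+02]
 [-3.000000e-03  2.070000e-01  9.780000e-01  1.459863e+03]
 [ 0.000000e+00  0.000000e+00  0.000000e+00  1.000000e+00]]
{'time_s': 0.1, 'joint_pos': array([ 6.44014827e+01,  1.64499652e+01,  9.04152811e+01,  1.06801635e-03,
        7.32575890e+01, -8.59493740e+00]), 'joint_velocities': array([ 0.06288621, -0.20230004, -0.1882956 ,  0.10266855,  0.01831288,
       -0.04453937]), 'tau': array([ 9.02604097e-04, -4.07295513e+01, -2.93699402e+01, -1.38528180e-04,
        3.37692145e-03,  2.25082698e-05]), 'tool_pos': array([197.10499141, 644.95855162, 230.05872673]), 'ee_rot': array([-1.79878697e+02, -1.93680640e-02,  1.62996091e+02]), 'wrist_force': array([-0.69002956, -0.21282788, -0.22514299]), 'wrist_torque': array([-0.0133912 , -0.02383608, -0.02909826]), 'width': 1.000897505748616}
```

View pics/top0.png

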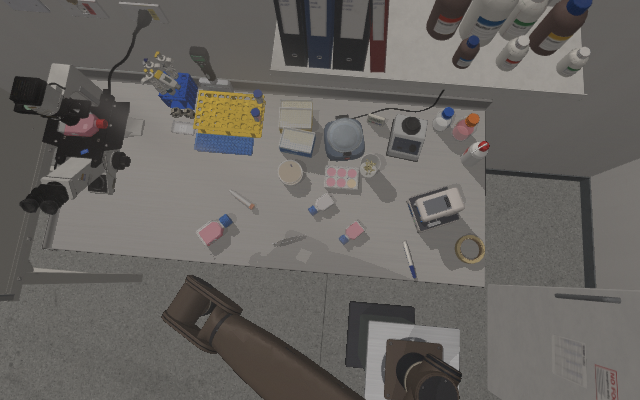

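View pics/side0.png

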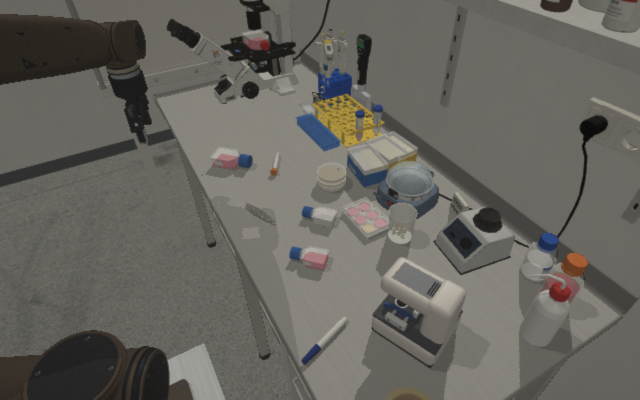

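Candidates (top px): small pink flask with blue cap (352,232); larger pink flask with blue cap (213,230); clear flask (321,205); red-capped flask on the microscope (80,125); pink six-well plate (342,177). I choose (352,232), side (312,257), and will check it in a close crop together with the imager.

Run:
```python
from h import *
s=load('side');t=load('top')
a=cv2.resize(s['image'][235:375,280:480],None,fx=3.9,fy=3.9,interpolation=cv2.INTER_CUBIC)
cv2.imwrite('pics/c1.png',a[:,:,::-1])
b=np.vstack([cv2.resize(t['image'][170:270,300:500],None,fx=4,fy=4,interpolation=cv2.INTER_CUBIC)])
cv2.imwrite('pics/c2.png',b[:,:,::-1])
for n,d,boxes in(('top',t,[(330,215,372,250),(190,210,235,250),(300,190,340,220)]),('side',s,[(285,240,335,275),(205,145,258,172),(297,203,340,228)])):
    P=cloud(d); hsv=cv2.cvtColor(d['image'],cv2.COLOR_RGB2HSV)
    for (x0,y0,x1,y1) in boxes:
        m=np.zeros((400,640),bool); m[y0:y1,x0:x1]=1
        H,S,V=hsv[...,0],hsv[...,1],hsv[...,2]
        blue=m&(H>95)&(H<130)&(S>100); pink=m&((H>165)|(H<8))&(S>40); up=m&(P[...,2]>8)&(P[...,2]<45)
        for k,mm in(('blue',blue),('pink',pink),('up',up)):
            if mm.sum()<5: continue
            q=P[mm]; v,u=np.nonzero(mm)
            r=cv2.minAreaRect(q[:,:2].astype(np.float32))
            print(n,(x0,y0),k,mm.sum(),'px',u.mean().round(1),v.mean().round(1),'med',np.median(q,0).round(1),'z95',np.percentile(q[:,2],95).round(1),np.round(r[0],1),np.round(r[1],1),round(r[2],1))
```

```text
top (330, 215) pink 193 px 353.7 230.6 med [459.2 237.8  26.3] z95 31.5 [390.9 284.8] [ 51.4 223.8] 54.6
top (330, 215) up 311 px 352.1 232.1 med [454.3 242.4  26.6] z95 32.6 [461.7 241.7] [135.1 112.6] 87.5
top (190, 210) blue 85 px 224.7 220.2 med [454.3 704.4  38.5] z95 46.8 [456.9 705.5] [35.7 30.7] 47.3
top (190, 210) pink 355 px 211.2 232.4 med [407.1 749.5  34.8] z95 40.0 [369.7 556. ] [477.3  87. ] 79.9
top (190, 210) up 581 px 212.7 229.7 med [416.9 747.   34.7] z95 41.1 [423.5 753.1] [125.8 154. ] 51.7
top (300, 190) blue 17 px 311.5 208.0 med [528.  396.6  31.1] z95 34.7 [527.  397.8] [15.4 17.8] 30.8
top (300, 190) up 300 px 321.1 203.8 med [547.8 362.5  26.1] z95 32.7 [549.7 371.3] [102.1 134.4] 11.9
side (285, 240) blue 106 px 294.7 252.8 med [418.8 265.8  26.4] z95 31.1 [421.3 268.6] [26.4 22.9] 46.0
side (285, 240) pink 339 px 315.5 260.1 med [454.4 221.5  24.3] z95 27.4 [298.7 -57.8] [689.7  66.2] 61.2
side (285, 240) up 610 px 310.2 255.6 med [449.8 238.5  24.9] z95 29.4 [449. 245.] [52.4 99.8] 45.6
side (205, 145) blue 145 px 244.8 160.4 med [450.2 696.4  30.3] z95 41.8 [299.8 173.5] [1132.4   40.8] 73.8
side (205, 145) pink 254 px 227.1 161.1 med [401.8 724.5  27.9] z95 36.3 [300.9 189.2] [1161.5   79. ] 80.1
side (205, 145) up 613 px 230.1 157.7 med [414.2 733.1  32.7] z95 38.6 [417.2 737.2] [ 74.8 131.8] 36.0
side (297, 203) blue 81 px 306.3 211.4 med [514.6 387.7  25.8] z95 31.2 [516.  389.1] [22.6 23. ] 44.9
side (297, 203) up 473 px 320.4 214.4 med [543.2 355.9  24.7] z95 29.2 [544.1 365.5] [54.3 98.8] 40.3
```

View pics/c1.png

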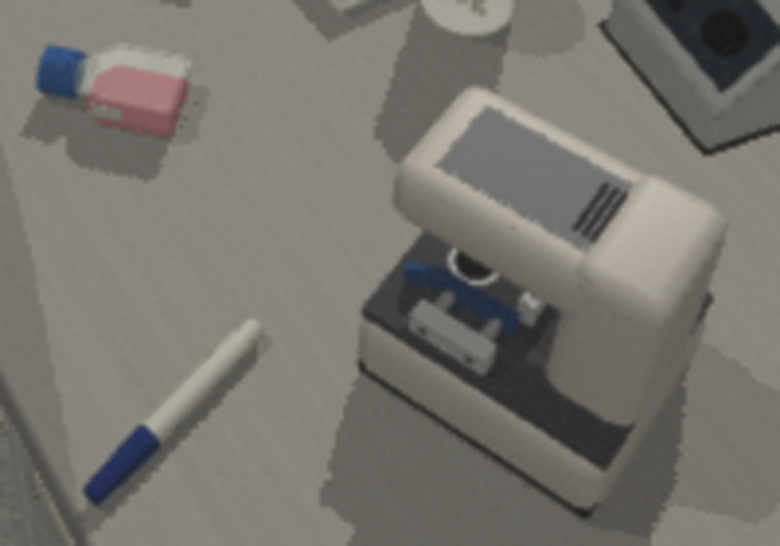

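View pics/c2.png

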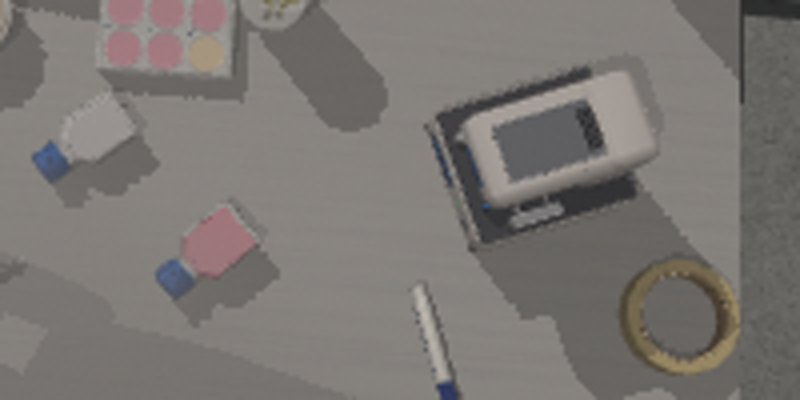

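Crops confirm the choice: the small pink, blue-capped flask, cap at side px (295,253) and body at (316,260). The imager opens toward the left in the top view, with its front edge around top px (409–418, 200–232). Next I locate the imager and flask accurately.

Run:
```python
from h import *
s=load('side');t=load('top')
def rep(nm,q):
    r=cv2.minAreaRect(q[:,:2].astype(np.float32)); print(nm,len(q),'zmed',np.median(q[:,2]).round(1),'c',np.round(r[0],1),'size',np.round(r[1],1),'ang',round(r[2],2))
for n,d,(x0,y0,x1,y1) in(('top',t,(400,175,480,240)),('side',s,(360,245,480,375))):
    P=cloud(d)[y0:y1,x0:x1]
    Z=P[...,2]
    # drop flying pixels
    g=(cv2.dilate(Z.astype(np.float32),np.ones((3,3)))-cv2.erode(Z.astype(np.float32),np.ones((3,3))))
    for nm,lo,hi in(('lamptop',148,166),('stage',56,68)):
        m=((Z>lo)&(Z<hi)).astype(np.uint8)
        k,lab,st,_=cv2.connectedComponentsWithStats(m); 
        i=1+np.argmax(st[1:,4]); rep(n+nm,P[lab==i]); rep(n+nm+'_smooth',P[(lab==i)&(g<8)])
        if nm=='lamptop':
            q=P[lab==i][:,:2]; c=q-q.mean(0); w,V=np.linalg.eigh(c.T@c); print('pca',V[:,1],np.degrees(np.arctan2(*V[::-1,1])))
    a=P[(Z>40)]; rep(n+'all>40',a)
# flask
for n,d,(x0,y0,x1,y1) in(('top',t,(330,215,376,250)),('side',s,(283,240,337,278))):
    P=cloud(d)[y0:y1,x0:x1];Z=P[...,2]
    m=((Z>10)&(Z<36)).astype(np.uint8); k,lab,st,_=cv2.connectedComponentsWithStats(m); i=1+np.argmax(st[1:,4]); q=P[lab==i]
    rep(n+'flask',q); c=q[:,:2]-q[:,:2].mean(0); w,V=np.linalg.eigh(c.T@c); print('pca',q.mean(0),np.degrees(np.arctan2(*V[::-1,1])))
    hsv=cv2.cvtColor(d['image'],cv2.COLOR_RGB2HSV)[y0:y1,x0:x1]
    H,S=hsv[...,0],hsv[...,1]
    print('Hs cap sample',n,H[24-0 if n=='top' else 12,11],S[24 if n=='top' else 12,11])
    b=(H>95)&(H<135)&(S>70)&(lab==i); rep(n+'cap',P[b]); print('mean',P[b].mean(0), 'px',np.argwhere(b).mean(0)[::-1]+[x0,y0])
    p=((H>165)|(H<8))&(S>40)&(lab==i); rep(n+'pink',P[p]); print('mean',P[p].mean(0))
```

```text
toplamptop 1032 zmed 158.2 c [557.3 -36.3] size [ 81.8 148.8] ang 23.3
toplamptop_smooth 364 zmed 158.5 c [557.3 -33.9] size [ 70.3 138.5] ang 21.95
pca [-0.36639897  0.93045784] 111.49370302177319
topstage 282 zmed 62.0 c [558.5 -37.4] size [123.7 145.5] ang 22.42
topstage_smooth 37 zmed 62.6 c [5.724e+02 4.000e-01] size [ 82.  167.5] ang 66.21
topall>40 1786 zmed 154.1 c [471.2 128. ] size [142.3 529.1] ang 27.81
sidelamptop 2640 zmed 157.2 c [556.3 -39.7] size [ 81.4 149.5] ang 21.59
sidelamptop_smooth 2300 zmed 157.4 c [554.5 -41.4] size [ 75.4 144.4] ang 21.61
pca [-0.36451234  0.93119856] 111.37757440047805
sidestage 1169 zmed 61.8 c [529.2 -51.7] size [ 65.7 147.8] ang 21.28
sidestage_smooth 736 zmed 61.7 c [528.4 -52.2] size [ 61.  140.7] ang 21.53
sideall>40 6435 zmed 129.6 c [ 439.6 -112.5] size [748.4 162.7] ang 31.21
topflask 296 zmed 26.7 c [449.7 247.8] size [49.9 94.4] ang 45.55
pca [453.56302456 243.89856865  26.59744245] 135.56237972796387
Hs cap sample top 112 78
topcap 27 zmed 30.5 c [429.4 275.5] size [18.1 21.3] ang 49.96
mean [428.99597239 276.72279981  29.44594268] px [342.33333333 237.81481481]
toppink 191 zmed 26.3 c [458.7 238.3] size [47.1 56.7] ang 45.86
mean [459.24886782 237.36483006  26.29739124]
sideflask 591 zmed 25.0 c [447.6 246.6] size [52.  94.9] ang 44.22
pca [448.99397855 239.43914281  23.89147112] 136.57082961644502
Hs cap sample side 109 143
sidecap 112 zmed 26.4 c [422.2 270.2] size [29.3 24.2] ang 48.32
mean [419.35800993 266.50263429  24.98026264] px [294.6875 252.5   ]
sidepink 279 zmed 24.8 c [456.  227.9] size [37.2 56.9] ang 47.59
mean [455.10160391 223.20531055  23.35353326]
```

```bash
cat >> h.py <<'E'
def togo(target,yaw=None):
    "tool-frame shift (after turning to yaw) from measured pose to target"
    s=ctrl.get_state(); y0=s['ee_rot'][2]; y=y0 if yaw is None else yaw
    c,n=np.cos(np.radians(y)),np.sin(np.radians(y)); dx,dy,dz=np.array(target)-s['tool_pos']
    print('t',s['time_s'],'pos',s['tool_pos'].round(1),'rot',s['ee_rot'].round(2),'F',s['wrist_force'].round(1),'w',s['width'])
    print('turn',round((y0-y+180)%360-180,2),'shift mm',round(c*dx+n*dy,1),round(n*dx-c*dy,1),round(-dz,1))
O=np.array([556.4,-37.1]); TH=np.radians(-68.5)
UX=np.array([np.cos(TH),np.sin(TH)]); UY=np.array([-UX[1],UX[0]])
def im(x,y): return O+x*UX+y*UY
def toim(p): q=np.array(p)[:2]-O; return q@UX,q@UY
E
python3 -c "
from h import *
togo([420.7,274.4,120],135.8)"
```

```text
t 0.1 pos [197.1 645.  230.1] rot [-1.7988e+02 -2.0000e-02  1.6300e+02] F [-0.7 -0.2 -0.2] w 1.000897505748616
turn 27.2 shift mm -418.6 -109.8 110.1
```

Request:
carry_out(
  increments=[
    [1, 0, 0, 0, 9.1],
    [1, 0, 0, 0, 9.1],
    [1, 0, 0, 0, 9.0],
  ],
)

```text
time_s: 0.48
tool_pos: [197.2, 645.1, 230.5]
ee_rot: [-179.9, 0.0, 135.5]
wrist_force: [-0.6, -0.1, 0.8]
width: 1.0
```

Move along in 9 rows of (-46.5, -12.2, +12).

Request:
carry_out(
  increments=[
    [1, -0.0465, -0.0122, 0.012, 0],
    [1, -0.0465, -0.0122, 0.012, 0],
    [1, -0.0465, -0.0122, 0.012, 0],
    [1, -0.0465, -0.0122, 0.012, 0],
    [1, -0.0465, -0.0122, 0.012, 0],
    [1, -0.0465, -0.0122, 0.012, 0],
    [1, -0.0465, -0.0122, 0.012, 0],
    [1, -0.0465, -0.0122, 0.012, 0],
    [1, -0.0465, -0.0122, 0.012, 0],
    [1, 0, 0, 0, 0],
  ],
)

```text
time_s: 1.72
tool_pos: [421.2, 272.4, 121.9]
ee_rot: [-179.8, -0.0, 135.5]
wrist_force: [-1.3, 0.4, 0.2]
width: 0.999
```

Run:
```python
from h import *
togo([420.7,274.4,4],135.8)
d=grab('side'); save(d,'s1.png',(230,180,390,300),4)
```

```text
t 1.725 pos [421.2 272.4 121.9] rot [-1.7984e+02 -5.0000e-02  1.3552e+02] F [-1.3  0.4  0.2] w 0.9988545372978205
turn -0.28 shift mm 1.7 1.1 117.9
```

View pics/s1.png

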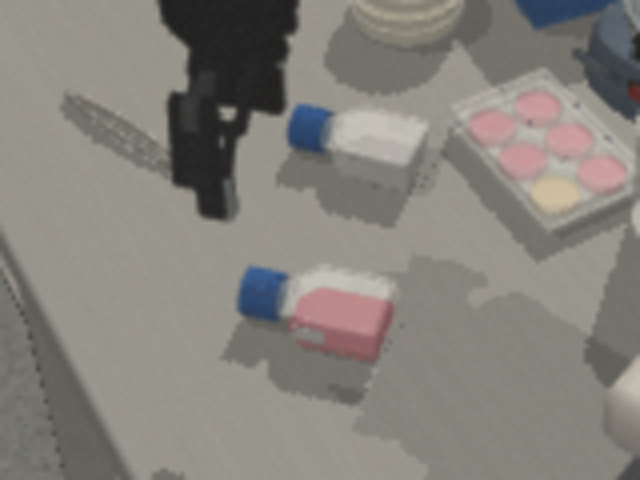

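The picture shows the open gripper above the flask line (crop 205,200), with the pink flask's cap at crop (262,293) and free room for both fingers; the clear flask is well away. Descending and closing.

Request:
carry_out(
  increments=[
    [1, 0.0017, 0.0011, 0.03, -0.3],
    [1, 0, 0, 0.03, 0],
    [1, 0, 0, 0.03, 0],
    [1, 0, 0, 0.027, 0],
    [1, 0, 0, 0, 0],
    [0, 0, 0, 0, 0],
    [0, 0, 0, 0, 0],
    [0, 0, 0, 0, 0],
    [0, 0, 0, 0, 0],
    [0, 0, 0, 0, 0],
  ],
)

```text
time_s: 3.02
tool_pos: [421.1, 277.4, 7.6]
ee_rot: [179.9, 0.0, 136.1]
wrist_force: [-1.5, 0.1, 6.4]
width: 0.337
```

Run:
```python
from h import *
togo([420.7,274.4,60],135.8)
d=grab('side'); save(d,'s2.png',(230,180,390,300),4)
```

```text
t 3.025 pos [421.1 277.4   7.6] rot [1.7991e+02 2.0000e-02 1.3608e+02] F [-1.5  0.1  6.4] w 0.336851297909807
turn 0.28 shift mm -1.8 -2.4 -52.4
```

View pics/s2.png

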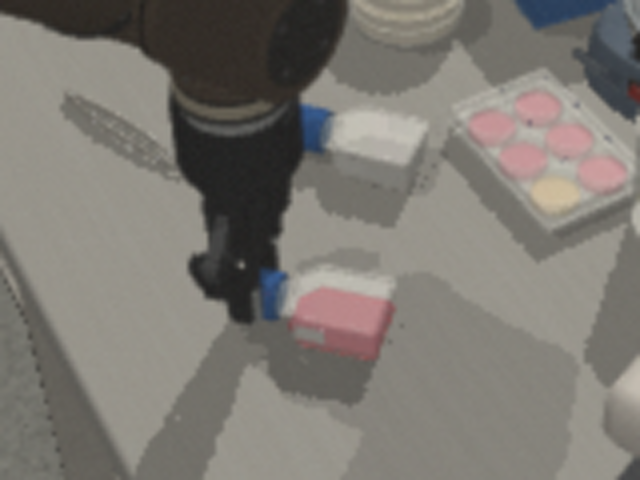

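Cap is gripped (width 0.337 ≈ 29 mm); the cap is just showing beyond the pads at crop (272,295). Lift and look again.

Request:
carry_out(
  increments=[
    [0, 0, 0, -0.015, 0],
    [0, 0, 0, -0.025, 0],
    [0, 0, 0, -0.025, 0],
    [0, 0, 0, 0, 8.2],
    [0, 0, 0, 0, 8.2],
    [0, 0, 0, 0, 8.2],
    [0, 0, 0, 0, 0],
  ],
)

```text
time_s: 3.95
tool_pos: [420.3, 276.9, 71.8]
ee_rot: [180.0, -0.0, 111.6]
wrist_force: [-1.0, -0.2, -1.6]
width: 0.343
```

Run:
```python
from h import *
print(im(-190,0),im(-44,0)); togo([*im(-190,0),73],111.5)
d=grab('side'); save(d,'s3.png',(230,180,390,300),4)
P=cloud(d)[215:275,285:350]; m=P[...,2]; hsv=cv2.cvtColor(d['image'],cv2.COLOR_RGB2HSV)[215:275,285:350]
p=((hsv[...,0]>165)|(hsv[...,0]<8))&(hsv[...,1]>40)&(m>50); q=P[p]; print(len(q),np.median(q,0),np.percentile(q[:,2],[5,95]))
```

```text
[486.76476692 139.67933792] [540.27394602   3.83837299]
t 3.95 pos [420.3 276.9  71.8] rot [179.98  -0.   111.58] F [-1.  -0.2 -1.6] w 0.3426063898618026
turn 0.08 shift mm -152.0 11.6 -1.2
377 [431.649583   205.29322116  88.11383733] [67.27028929 91.08733162]
```

View pics/s3.png

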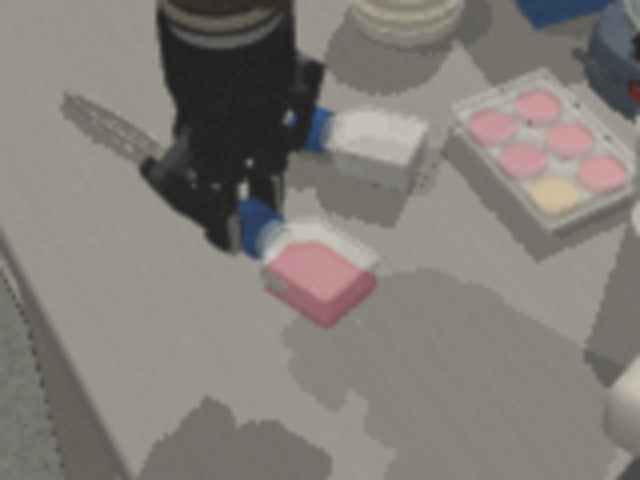

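Flask hangs level from the cap, top ≈ 91 mm, matching TCP z − 7.6 for its underside. Approach the front of the imager.

Request:
carry_out(
  increments=[
    [0, -0.03, 0.0023, 0, 0],
    [0, -0.03, 0.0023, 0, 0],
    [0, -0.03, 0.0023, 0, 0],
    [0, -0.03, 0.0023, 0, 0],
    [0, -0.032, 0.0024, 0, 0],
    [0, 0, 0, 0, 0],
    [0, 0, 0, 0, 0],
  ],
)

```text
time_s: 4.88
tool_pos: [486.5, 140.0, 71.3]
ee_rot: [-180.0, -0.0, 111.5]
wrist_force: [0.5, 0.1, -0.6]
width: 0.335
```

Run:
```python
from h import *
togo([*im(-118,0),71],111.5); print('tcp im',toim(ctrl.get_state()['tool_pos']))
t=grab('top');s=grab('side')
for n,d in(('top',t),('side',s)):
    P=cloud(d); hsv=cv2.cvtColor(d['image'],cv2.COLOR_RGB2HSV); H,S,V=[hsv[...,i].astype(int) for i in range(3)]
    X=(P[...,:2]-O)@UX; Y=(P[...,:2]-O)@UY; Z=P[...,2]
    p=((H>165)|(H<8))&(S>40)&(Z>60)&(Z<100)&(X<-60)&(X>-220)&(abs(Y)<60)
    r=cv2.minAreaRect(np.c_[X[p],Y[p]].astype(np.float32)); print(n,'pink im rect',p.sum(),r, 'y pct',np.percentile(Y[p],[3,97]),'x',np.percentile(X[p],[3,97]))
    l=(Z>150)&(Z<164)&(abs(X)<110)&(abs(Y)<60); q=np.c_[X[l],Y[l]]; print('lamp im',cv2.minAreaRect(q.astype(np.float32)))
    b=(H>95)&(H<130)&(S>100)&(Z>60)&(Z<85)&(X>-75)&(X<30)&(abs(Y)<60); print('jaw',b.sum(), np.percentile(X[b],[5,50,95]) if b.sum() else '',np.percentile(Y[b],[5,50,95]) if b.sum() else '')
    f=(abs(Z-62)<4)&(X>-90)&(X<80)&(abs(Y)<80); print('stage xmin',np.percentile(X[f],2),'y',np.percentile(Y[f],[1,99]))
a=cv2.resize(s['image'][215:375,320:480],None,fx=3.6,fy=3.6,interpolation=cv2.INTER_CUBIC)
cv2.imwrite('pics/s4.png',a[:,:,::-1])
```

```text
t 4.875 pos [486.5 140.   71.3] rot [-1.7997e+02 -3.0000e-02  1.1153e+02] F [ 0.5  0.1 -0.6] w 0.3347984397507873
turn 0.03 shift mm -72.4 0.1 0.3
tcp im (np.float64(-190.38322372727347), np.float64(-0.14660232272460172))Traceback (most recent call last):
  File "<stdin>", line 8, in <module>
    return _quantile_unchecked(
        a, q, axis, out, overwrite_input, method, keepdims, weights)
    return _ureduce(a,
                    func=_quantile_ureduce_func,
    ...<5 lines>...
                    overwrite_input=overwrite_input,
                    method=method)
    r = func(a, **kwargs)
    result = _quantile(arr,
                       quantiles=q,
    ...<2 lines>...
                       out=out,
                       weights=wgt)
    slices_having_nans = np.isnan(arr[-1, ...])
                                  ~~~^^^^^^^^^
IndexError: index -1 is out of bounds for axis 0 with size 0
```

Top view is hidden by the arm; use the side view only for the flask.

Run:
```python
from h import *
s=load('side')
for n,d in(('side',s),):
    P=cloud(d); hsv=cv2.cvtColor(d['image'],cv2.COLOR_RGB2HSV); H,S,V=[hsv[...,i].astype(int) for i in range(3)]
    X=(P[...,:2]-O)@UX; Y=(P[...,:2]-O)@UY; Z=P[...,2]
    pc=lambda a,q:np.percentile(a,q).round(1) if len(a) else None
    p=((H>165)|(H<8))&(S>40)&(Z>60)&(Z<100)&(X<-60)&(X>-220)&(abs(Y)<60)
    print('pink',p.sum(),pc(X[p],[2,98]),pc(Y[p],[2,98]),pc(Z[p],[2,98]))
    top=p&(Z>88); r=cv2.minAreaRect(np.c_[X[top],Y[top]].astype(np.float32)); print('top',r)
    u=(Z>60)&(Z<100)&(X<-90)&(X>-150)&(abs(Y)<40); print('flask body',u.sum(),pc(X[u],[2,98]),pc(Y[u],[2,98]))
    l=(Z>150)&(Z<164)&(abs(X)<110)&(abs(Y)<60); print('lamp',cv2.minAreaRect(np.c_[X[l],Y[l]].astype(np.float32)))
    b=(H>95)&(H<130)&(S>100)&(Z>64)&(Z<85)&(X>-75)&(X<30)&(abs(Y)<60); print('jaw',b.sum(),pc(X[b],[5,50,95]),pc(Y[b],[5,50,95]))
    f=(abs(Z-62)<4)&(X>-90)&(X<80)&(abs(Y)<80); print('stage x',pc(X[f],[2,98]),'y',pc(Y[f],[1,99]))
save(s,'s4.png',(320,215,480,375),3.6)
```

```text
pink 456 [-153.2 -103.2] [-28.2   7.8] [64.6 91.2]
top ((-128.2620086669922, -11.224678039550781), (34.54054641723633, 52.5173454284668), 88.32402801513672)
flask body 566 [-149.  -103.1] [-28.2  19.8]
lamp ((2.480133056640625, -1.0415382385253906), (149.42526245117188, 79.87400817871094), 0.7983900904655457)
jaw 130 [-56.1 -26.6   0.3] [-33.3 -28.7 -24.5]
stage x [-67.3  75.7] y [-62.1  41.6]
```

View pics/s4.png

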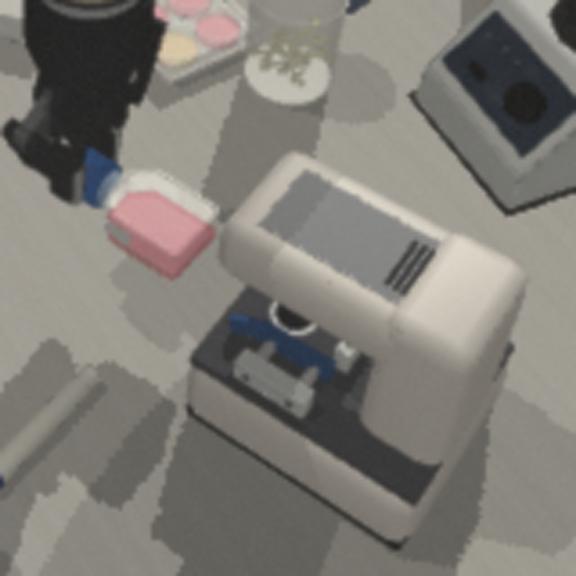

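The flask (crop 160,230) is in line with the mouth; in the side view it lies about 3 mm to the jaw side of the lamp's middle and about 1.7° turned, so I correct by 1.5 mm and 1° and slide in part way, slowly.

Request:
carry_out(
  increments=[
    [0, 0, 0.0015, 0, -1.0],
    [0, -0.012, 0, 0, 0],
    [0, -0.012, 0, 0, 0],
    [0, -0.01, 0, 0, 0],
    [0, -0.008, 0, 0, 0],
    [0, 0, 0, 0, 0],
  ],
)

```text
time_s: 5.72
tool_pos: [504.6, 100.8, 71.3]
ee_rot: [180.0, -0.0, 112.4]
wrist_force: [-0.4, -0.2, -1.3]
width: 0.33
```

Request:
carry_out(
  increments=[
    [0, -0.007, 0, 0, 0],
    [0, -0.007, 0, 0, 0],
    [0, -0.007, 0, 0, 0],
    [0, -0.006, 0, 0, 0],
    [0, 0, 0, 0, 0],
  ],
)

```text
time_s: 6.35
tool_pos: [513.6, 77.1, 70.7]
ee_rot: [-179.9, -0.1, 112.5]
wrist_force: [-2.4, 3.0, -1.7]
width: 0.338
```

Run:
```python
from h import *
togo([*im(-118,1.5),71],112.5); print('tcp im',toim(ctrl.get_state()['tool_pos']))
s=grab('side'); save(s,'s5.png',(320,215,480,375),3.6)
```

```text
t 6.35 pos [513.6  77.1  70.7] rot [-1.7988e+02 -1.5000e-01  1.1245e+02] F [-2.4  3.  -1.7] w 0.33834148601321773
turn -0.05 shift mm -3.9 -0.6 -0.3
tcp im (np.float64(-121.90562657783767), np.float64(2.049766276996024))
```

View pics/s5.png

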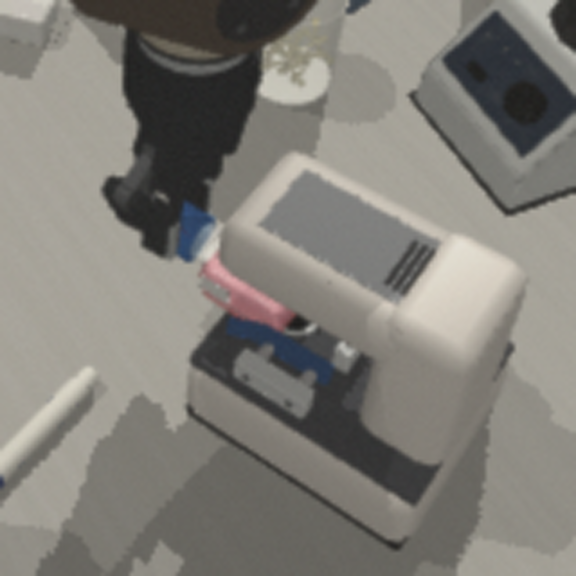

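The flask's flat end is between rail and jaw under the lamp (crop 250,295), the jaw resisting with about 4 N, and the gripper body is still clear of the lamp. Creep 4 mm more, settle 1 mm down, release, look.

Request:
carry_out(
  increments=[
    [0, -0.002, 0, 0, 0],
    [0, -0.002, 0, 0.0005, 0],
    [0, 0, 0, 0.0005, 0],
    [0, 0, 0, 0, 0],
  ],
)

```text
time_s: 6.9
tool_pos: [515.1, 73.4, 70.1]
ee_rot: [-179.9, -0.1, 112.5]
wrist_force: [-3.7, 4.1, -0.1]
width: 0.335
```

Run:
```python
from h import *
togo([*im(-118,1.5),71],112.5); print('tcp im',toim(ctrl.get_state()['tool_pos']))
```

```text
t 6.9 pos [515.1  73.4  70.1] rot [-1.7987e+02 -1.1000e-01  1.1248e+02] F [-3.7  4.1 -0.1] w 0.33477454317343763
turn -0.02 shift mm 0.1 -0.6 -0.9
tcp im (np.float64(-117.92172160734073), np.float64(2.077258013634637))
```

Request:
carry_out(
  increments=[
    [0.45, 0, 0, 0, 0],
    [0.6, 0, 0, 0, 0],
    [1, 0, 0, 0, 0],
    [1, 0, 0, 0, 0],
    [1, 0.01, 0, 0, 0],
    [1, 0.03, 0, 0, 0],
    [1, 0.04, 0, 0, 0],
    [1, 0, 0, 0, 0],
  ],
)

```text
time_s: 7.9
tool_pos: [484.1, 148.8, 70.0]
ee_rot: [-180.0, -0.0, 112.7]
wrist_force: [-0.7, -0.3, 0.5]
width: 1.001
```

Run:
```python
from h import *
togo([*im(-170,0),72]); print('tcp im',toim(ctrl.get_state()['tool_pos']))
s=grab('side'); save(s,'s6.png',(320,215,480,375),3.6)
```

```text
t 7.9 pos [484.1 148.8  70. ] rot [-1.7995e+02 -3.0000e-02  1.1270e+02] F [-0.7 -0.3  0.5] w 1.000560051191676
turn 0.0 shift mm -29.5 -1.5 -2.0
tcp im (np.float64(-199.4866888283212), np.float64(0.8365238228925509))
```

View pics/s6.png

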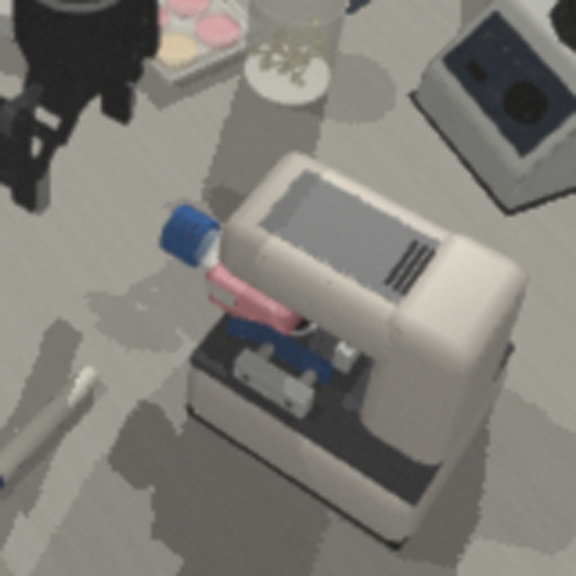

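Released: the flask stays level in the rail and jaw, cap at crop (188,235) about 29 mm short of home. A vertical gripper pinching the cap cannot go further under the lamp, so I turn it 90° and push the cap end home with the back of the front finger, which keeps the body clear.

Run:
```python
from h import *
d=load('side'); b=plane(d,400,236,0); print('beaker',b.round(0),toim(b))
togo([*im(-199,0),40],21.5)
```

```text
beaker [699. 197.   0.] (np.float64(-165.69500691008605), np.float64(218.47329058513216))
t 7.95 pos [484.9 147.9  70.2] rot [-1.7999e+02  1.0000e-02  1.1265e+02] F [ 0.5  0.2 -0.4] w 1.0035455921120167
turn 91.15 shift mm -1.3 -0.7 30.2
```

Request:
carry_out(
  increments=[
    [1, 0.01, 0, 0, 0],
    [1, 0, 0, 0, 10.6],
    [1, 0, 0, 0, 10.6],
    [1, 0, 0, 0, 10.6],
    [1, 0, 0, 0, 10.6],
    [1, 0, 0, 0, 10.6],
    [1, 0, 0, 0, 10.6],
    [1, 0, 0, 0, 10.6],
    [1, 0, 0, 0, 10.6],
    [1, 0, 0, 0, 6.4],
  ],
)

```text
time_s: 9.2
tool_pos: [482.0, 155.7, 70.4]
ee_rot: [180.0, -0.0, 21.0]
wrist_force: [-0.3, -0.5, 0.0]
width: 1.0
```

Run:
```python
from h import *
togo([*im(-190,0),40],21.5);print('tcp im',toim(ctrl.get_state()['tool_pos']))
```

```text
t 9.2 pos [482.  155.7  70.4] rot [ 1.800e+02 -1.000e-02  2.098e+01] F [-0.3 -0.5  0. ] w 1.00016063137335
turn -0.52 shift mm -1.5 16.6 30.4
tcp im (np.float64(-206.6090815626863), np.float64(1.4712065056393544))
```

Request:
carry_out(
  increments=[
    [1, 0, 0, 0.015, -0.5],
    [1, 0, 0, 0.015, 0],
    [1, 0, 0.009, 0, 0],
    [1, 0, 0.008, 0, 0],
    [1, 0, 0, 0, 0],
  ],
)

```text
time_s: 9.82
tool_pos: [488.9, 139.6, 40.8]
ee_rot: [180.0, -0.1, 21.7]
wrist_force: [-0.5, -0.4, 0.0]
width: 1.002
```

Request:
carry_out(
  increments=[
    [1, 0, 0.005, 0, 0],
    [1, 0, 0.005, 0, 0],
    [1, 0, 0.004, 0, 0],
    [1, 0, 0.004, 0, 0],
    [1, 0, 0, 0, 0],
  ],
)

```text
time_s: 10.45
tool_pos: [494.0, 124.5, 40.5]
ee_rot: [-179.8, 0.1, 21.8]
wrist_force: [-3.4, 5.4, 2.2]
width: 1.001
```

Run:
```python
from h import *
togo([*im(-151,1),40],21.5);print('tcp im',toim(ctrl.get_state()['tool_pos']))
s=grab('side'); save(s,'s7.png',(320,215,480,375),3.6)
```

```text
t 10.45 pos [494.  124.5  40.5] rot [-1.7985e+02  6.0000e-02  2.1750e+01] F [-3.4  5.4  2.2] w 1.0008084184474932
turn 0.25 shift mm -0.2 22.3 0.5
tcp im (np.float64(-173.2593678071773), np.float64(1.168002451893451))
```

View pics/s7.png

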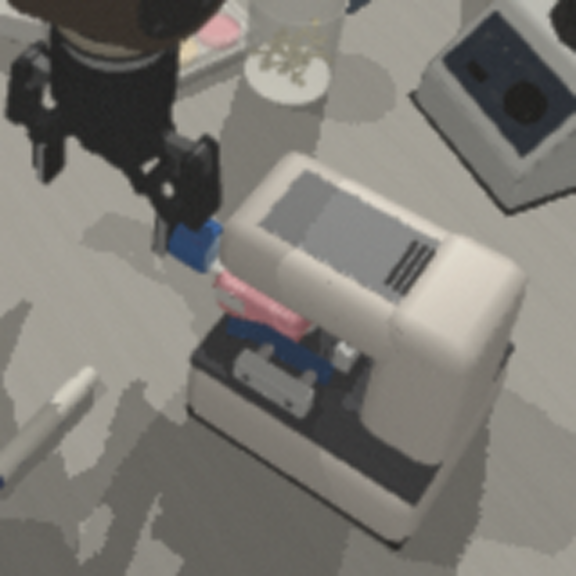

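The finger pushes the cap (crop 160,240), but its knuckle (crop 195,175) stands out ahead of it toward the lamp front. Measure that clearance.

Run:
```python
from h import *
d=load('side'); P=cloud(d); X=(P[...,:2]-O)@UX; Y=(P[...,:2]-O)@UY; Z=P[...,2]; V=d['image'].max(-1)
m=(V<60)&(X>-260)&(X<-60)&(abs(Y)<50)&(Z>45)&(Z<260)
mm=m.copy(); mm[:, :]=cv2.erode(m.astype(np.uint8),np.ones((2,2)))>0
for z in range(45,215,10):
    k=mm&(Z>=z)&(Z<z+10)
    if k.sum()>3: print(z,k.sum(),'xmax',np.sort(X[k])[-3:].round(0),'y',np.percentile(Y[k],[5,95]).round(0))
k=(Z>100)&(Z<150)&(X>-100)&(X<-50)&(abs(Y)<50)&(V>100)
print('lamp front by z');
for z in range(115,160,8):
    q=k&(Z>=z)&(Z<z+8); print(z,q.sum(),np.sort(X[q])[:3].round(0))
blue=cv2.cvtColor(d['image'],cv2.COLOR_RGB2HSV); b=(blue[...,0]>95)&(blue[...,0]<130)&(blue[...,1]>100)&(Z>60)&(Z<100)&(X<-60)&(X>-140)
print('cap x',np.percentile(X[b],[2,98]),'z',np.percentile(Z[b],[2,98]))
```

```text
55 22 xmax [-61. -60. -60.] y [-47.   5.]
65 11 xmax [-215. -215. -215.] y [-8.  3.]
75 12 xmax [-216. -215. -215.] y [-9.  4.]
85 7 xmax [-120. -117. -115.] y [-6. -1.]
95 41 xmax [-115. -114. -101.] y [-13.  -3.]
105 117 xmax [-100.  -99.  -99.] y [-13.   8.]
115 124 xmax [-101. -100. -100.] y [-18.  10.]
125 106 xmax [-101. -101. -101.] y [-19.   3.]
135 137 xmax [-103. -103. -101.] y [-21.   3.]
145 115 xmax [-104. -104. -104.] y [-19.   3.]
155 42 xmax [-107. -105. -105.] y [-13.   2.]
165 54 xmax [-136. -135. -135.] y [-37.  -0.]
175 108 xmax [-135. -135. -135.] y [-38.   1.]
185 109 xmax [-135. -135. -135.] y [-38.  -0.]
195 123 xmax [-135. -135. -135.] y [-38.   3.]
205 146 xmax [-137. -136. -136.] y [-37.   6.]
lamp front by z
115 2 [-63. -56.]
123 9 [-69. -66. -65.]
131 25 [-70. -68. -68.]
139 25 [-70. -69. -69.]
147 16 [-74. -74. -73.]
155 0 []
cap x [-116.46144859  -93.95266064] z [72.88994161 92.94061686]
```

The knuckle stands 17 mm ahead of the finger back, so pushing this way would leave only 2–3 mm to the lamp. Lowered to TCP z ≈ 4, the knuckle itself (63–115 mm above TCP) meets the cap, and everything stays about 19 mm in front of the lamp. Back off, lower, push with the knuckle.

Request:
carry_out(
  increments=[
    [1, 0, -0.012, 0, 0],
    [1, 0, -0.014, 0, 0],
    [1, 0, 0, 0.012, 0],
    [1, 0, 0, 0.012, 0],
    [1, 0, 0, 0.012, 0],
    [1, 0, 0, 0, 0],
  ],
)

```text
time_s: 11.25
tool_pos: [483.8, 147.3, 2.6]
ee_rot: [-179.9, 0.2, 21.8]
wrist_force: [0.3, -1.0, -0.2]
width: 1.0
```

Request:
carry_out(
  increments=[
    [1, 0, 0.005, 0, 0],
    [1, 0, 0.005, 0, 0],
    [1, 0, 0.004, 0, 0],
    [1, 0, 0.004, 0, 0],
    [1, 0, 0, 0, 0],
  ],
)

```text
time_s: 11.88
tool_pos: [491.8, 130.9, 4.5]
ee_rot: [-180.0, -0.0, 21.8]
wrist_force: [-1.4, 2.2, 0.6]
width: 0.997
```

Run:
```python
from h import *
togo([*im(-168,1),4],21.5);print('tcp im',toim(ctrl.get_state()['tool_pos']))
s=grab('side'); save(s,'s8.png',(320,215,480,375),3.6)
```

```text
t 11.875 pos [491.8 130.9   4.5] rot [-1.7998e+02 -1.0000e-02  2.1770e+01] F [-1.4  2.2  0.6] w 0.9971027385215407
turn 0.27 shift mm -0.4 12.0 0.5
tcp im (np.float64(-180.011662013962), np.float64(1.4428792474145302))
```

View pics/s8.png

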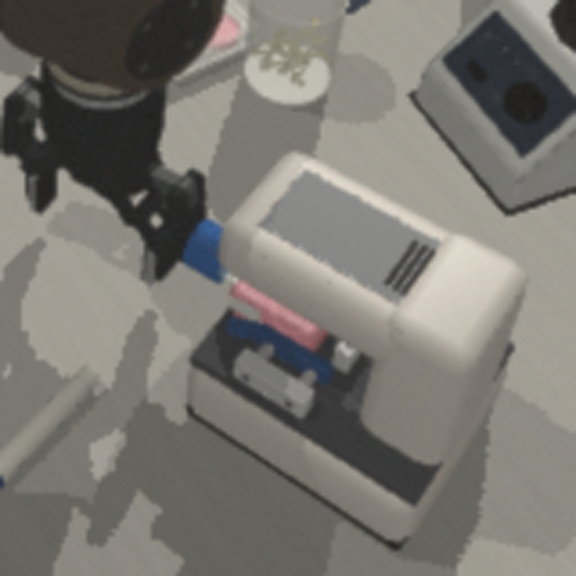

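The knuckle is on the cap (crop 195,240), flask going in straight, lamp clear, about 12 mm to go. Continue slowly, watching the force for the back stop (that was my 12th picture; numbers only from here).

Request:
carry_out(
  increments=[
    [1, 0, 0.003, 0, 0],
    [1, 0, 0.003, 0, 0],
    [1, 0, 0.003, 0, 0],
    [1, 0, 0, 0, 0],
  ],
)

```text
time_s: 12.42
tool_pos: [494.9, 123.2, 4.5]
ee_rot: [-180.0, -0.0, 21.8]
wrist_force: [-2.1, 4.3, 1.2]
width: 0.998
```

Request:
carry_out(
  increments=[
    [1, 0, 0.0015, 0, 0],
    [1, 0, 0.001, 0, 0],
    [1, 0, 0, 0, 0],
  ],
)

```text
time_s: 12.8
tool_pos: [496.0, 120.7, 4.5]
ee_rot: [-180.0, -0.0, 21.8]
wrist_force: [-0.9, 5.8, 0.8]
width: 1.002
```

Request:
carry_out(
  increments=[
    [1, 0, 0.001, 0, 0],
    [1, 0, 0, 0, 0],
  ],
)

```text
time_s: 13.05
tool_pos: [496.1, 120.5, 4.6]
ee_rot: [-179.9, -0.0, 21.8]
wrist_force: [-2.9, 8.0, 2.6]
width: 0.998
```

```bash
cat > chk.py <<'E'
from h import *
togo([*im(-168,1),4],21.5);print('tcp im',toim(ctrl.get_state()['tool_pos']))
d=grab('side'); P=cloud(d); X=(P[...,:2]-O)@UX; Y=(P[...,:2]-O)@UY; Z=P[...,2]
h=cv2.cvtColor(d['image'],cv2.COLOR_RGB2HSV); H,S=h[...,0],h[...,1]
pc=lambda a,q:np.percentile(a,q).round(1) if len(a) else None
for nm,m in(('cap',(H>95)&(H<130)&(S>100)&(Z>64)&(Z<100)&(X<-60)&(X>-140)&(abs(Y)<40)),('jaw',(H>95)&(H<130)&(S>100)&(Z>64)&(Z<85)&(X>-60)&(X<30)&(abs(Y)<60)),('pink',((H>165)|(H<8))&(S>40)&(Z>60)&(Z<100)&(X<30)&(X>-140)&(abs(Y)<40))):
    print(nm,m.sum(),'x',pc(X[m],[2,98]),'y',pc(Y[m],[2,50,98]),'z',pc(Z[m],[2,98]))
E
python3 chk.py
```

```text
t 13.05 pos [496.1 120.5   4.6] rot [-179.89   -0.     21.79] F [-2.9  8.   2.6] w 0.9978442754033637
turn 0.29 shift mm -0.6 0.7 0.6
tcp im (np.float64(-168.7212533049682), np.float64(1.6099123624453962))
cap 68 x [-95.6 -71.5] y [-16.9 -14.2   1.5] z [73.4 93.1]
jaw 128 x [-57.7   2.3] y [-36.  -31.2 -26.7] z [65.5 77.6]
pink 172 x [-58.2  -2.1] y [-25.4 -21.8 -13.1] z [69.6 91.2]
```

The tool stalls at about x = −168.7 (home expected at −168) with the force rising: the back stop. One more firm push to make sure, then check.

Request:
carry_out(
  increments=[
    [1, 0, 0.001, 0, 0],
    [1, 0, 0.001, 0, 0],
    [1, 0, 0, 0, 0],
  ],
)

```text
time_s: 13.48
tool_pos: [496.0, 120.5, 4.7]
ee_rot: [-179.7, 0.0, 21.8]
wrist_force: [-6.4, 16.9, 4.9]
width: 1.003
```

Request:
carry_out(
  increments=[
    [1, 0, 0.001, 0, 0],
    [1, 0, 0.001, 0, 0],
    [1, 0, 0, 0, 0],
  ],
)

```text
time_s: 13.85
tool_pos: [496.0, 120.5, 5.0]
ee_rot: [-179.5, 0.0, 21.8]
wrist_force: [-9.6, 25.7, 8.6]
width: 0.994
```

```bash
python3 chk.py
```

```text
t 13.85 pos [496.  120.5   5. ] rot [-1.7953e+02  4.0000e-02  2.1760e+01] F [-9.6 25.7  8.6] w 0.9944976745313648
turn 0.26 shift mm -0.6 0.8 1.0
tcp im (np.float64(-168.79900658038335), np.float64(1.550415312316641))
cap 69 x [-94.7 -71.8] y [-16.4 -14.5   0.3] z [73.7 93.2]
jaw 128 x [-58.4   2.5] y [-36.7 -31.  -26. ] z [66.  77.4]
pink 172 x [-58.2  -2. ] y [-25.4 -21.9 -12.1] z [69.1 91.6]
```

Solid stop at 28 N with no further motion; pink end at x ≈ −2, the back stop's face. Retreat and check.

Request:
carry_out(
  increments=[
    [1, 0, -0.004, 0, 0],
    [1, 0, -0.008, 0, 0],
    [1, 0, -0.03, 0, 0],
    [1, 0, -0.05, 0, 0],
    [1, 0, -0.04, -0.05, 0],
    [1, 0, 0, -0.06, 0],
    [1, 0, 0, -0.06, 0],
    [1, 0, 0, 0, 0],
  ],
)

```text
time_s: 14.9
tool_pos: [453.5, 238.2, 180.1]
ee_rot: [179.9, -0.8, 21.8]
wrist_force: [0.6, -0.2, -0.2]
width: 1.001
```

```bash
cat >> chk.py <<'E'
d2=d
m=((H>165)|(H<8))&(S>40)&(Z>68)&(Z<88)&(X<30)&(X>-70)&(abs(Y)<40)
f=cv2.fitLine(np.c_[X[m],Y[m]].astype(np.float32),cv2.DIST_HUBER,0,.01,.01).ravel(); print('near side line angle',np.degrees(np.arctan(f[1]/f[0])),m.sum())
m=(Z>84)&(Z<96)&(X>-98)&(X<-60)&(H>95)&(H<130)&(S>70)&(abs(Y)<40)
print('cap top n',m.sum(),'x',pc(X[m],[2,98]),'y',pc(Y[m],[2,50,98]))
t=grab('top');P=cloud(t);X=(P[...,:2]-O)@UX; Y=(P[...,:2]-O)@UY; Z=P[...,2];h=cv2.cvtColor(t['image'],cv2.COLOR_RGB2HSV);H,S=h[...,0],h[...,1]
m=(H>95)&(H<130)&(S>70)&(X>-120)&(X<-60)&(abs(Y)<45)&(Z>55)&(Z<105); print('top cap',m.sum(),'x',pc(X[m],[2,98]),'y',pc(Y[m],[2,50,98]),'z',pc(Z[m],[2,50,98]))
E
python3 chk.py
```

```text
t 14.9 pos [453.5 238.2 180.1] rot [179.87  -0.81  21.79] F [ 0.6 -0.2 -0.2] w 1.001077610752708
turn 0.29 shift mm -4.2 125.9 176.1
tcp im (np.float64(-293.8621218954971), np.float64(5.193721358949728))
cap 58 x [-94.  -72.3] y [-16.9 -13.9  -0.3] z [74.3 92. ]
jaw 125 x [-57.8   2.3] y [-36.2 -31.1 -26.5] z [65.8 77.8]
pink 169 x [-58.4  -1.8] y [-25.5 -21.9 -12.8] z [71.2 91.5]
near side line angle -1.8791683 107
cap top n 30 x [-95.  -84.9] y [-14.3  -8.1   3. ]
top cap 70 x [-95.6 -70.1] y [-14.   -0.6  14.7] z [61.6 89.2 98.1]
```

Jaw moved 2.4 mm (2.5 expected with the flask flush on the rail); cap end at −94…−95, centred. One last check for flat lying, on tilt and yaw.

Run:
```python
from h import *
d=load('side');P=cloud(d); X=(P[...,:2]-O)@UX; Y=(P[...,:2]-O)@UY; Z=P[...,2]
h=cv2.cvtColor(d['image'],cv2.COLOR_RGB2HSV); H,S=h[...,0],h[...,1]
m=((H>165)|(H<8))&(S>40)&(Z>60)&(Z<100)&(X<30)&(X>-70)&(abs(Y)<40)
for a in range(-60,0,10):
    k=m&(X>=a)&(X<a+10); 
    if k.sum()>2: print(a,k.sum(),'z',np.percentile(Z[k],[10,50,90]).round(1),'y near',np.percentile(Y[k],[5,20,50]).round(1))
b=(H>95)&(H<130)&(S>100)&(Z>64)&(Z<85)&(X>-60)&(X<30)&(abs(Y)<60)
for a in range(-45,0,10):
    k=b&(X>=a)&(X<a+10); print('jaw',a,k.sum(),np.median(Y[k]).round(1))
s=np.array([plane(d,326,222,16)]);c=(P[203:228,297:340]); q=c[(c[...,2]>10)&(c[...,2]<36)]; print('clear flask',cv2.minAreaRect(q[:,:2].astype(np.float32)))
```

```text
-60 13 z [76.7 87.2 89.4] y near [-24.7 -21.3 -18.7]
-50 22 z [86.  88.1 90.6] y near [-25.2 -24.6 -22.5]
-40 29 z [79.  87.1 88.4] y near [-24.2 -23.6 -21.7]
-30 30 z [78.4 86.7 89.9] y near [-24.9 -24.2 -22.6]
-20 36 z [76.7 87.9 90.4] y near [-25.1 -23.6 -22.6]
-10 36 z [74.  81.6 89.1] y near [-23.3 -22.3 -20.4]
jaw -45 15 -30.0
jaw -35 19 -30.4
jaw -25 23 -31.0
jaw -15 17 -30.6
jaw -5 17 -30.9
clear flask ((541.628662109375, 360.0893859863281), (50.93128204345703, 102.37623596191406), 48.745887756347656)
```

```bash
python3 -c "
from h import *
print(ctrl.close_job())"
```

```text
the job is handed in; nothing more can be done
None
```

The smaller pink flask is loaded in the cell imager, flat end against the back stop, cap out at the front. It is released, and the job was handed in at about 15 s of the 43 s.

I pinched the flask by its cap, carried it level and slid it partway under the lamp head. A downward-pointing gripper can't follow the cap further without hitting the lamp. So I let go, turned the gripper 90°, lowered it in front of the imager, and pushed the cap home with the outside of one open finger.

**Last checks:**
- **Home:** the push stalled against a solid stop at about 28 N. The cap end measured x = -94 to -95.6 mm (expected -94), and the pink end was at x ≈ -2 mm, the stop's face.
- **Flush on the rail:** the jaw moved 2.4 mm (expected 2.5), and the flask's near side sat at y ≈ -24 mm along most of its length.
- **Flat on the stage:** the flask's top measured about 88–90 mm along its whole length (expected 89).

**What disagreed:**
- **Yaw:** one rough line fit gave the flask's side a 1.9° yaw. I put this down to noisy edge pixels, because the slice-by-slice and jaw readings show no such turn.
- **First push:** it used the finger's back and would have left only 2–3 mm to the lamp, so I stopped it and changed to the lower push.
- **Clear flask:** its last fit differed by about 6 mm from the first. The gripper probably hid part of it, and no move came near it.

I had used all 12 pictures before the last few pushes, so the final state was checked by measurements only.

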